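# Scan the tote, then hold its lid open

### The arm

A 6-joint arm with a two-finger parallel gripper is mounted at the origin on a cart in front of the work surface, level with it; the furniture and walls round the work are solid. World frame = base frame: x ahead of the robot, y to its left, z up, the work surface at z = 0. Lengths are in m, angles in rad, forces in N, time in s.
With the tool pointing down it reaches from about 0.3 to 0.875 m from the base axis. Payload 6.4 kg.
Tool frame: the origin (TCP) lies on the centre line of the jaws, within the pads' length; the fingertips stand 8 mm ahead of it and the grasp point (between the pads) lies 11 mm behind it (nose_length is the distance from the TCP to the fingertips, in m); z points along the fingers, y is the line along which they close (so a half turn about z gives the same grasp; the last joint's range is limited). The gripper opens to 88 mm and grips with 3 to 60 N. Pads are 18 mm wide; open, the fingers measure 123 mm over their backs; the gripper's body (75 mm by 187 mm) begins 45 mm behind the grasp point.
Start: joints at [-1.413, 0.181, 1.607, -0, 1.354, -0.206], TCP at [0.205, -0.537, 0.247] pointing down, gripper open.
Joint ranges: [-2.99, 2.99], [-0.89, 2.07], [0.3, 2.58], [-1.14, 4.28], [0, 2.63], [-3.12, 3.12]. Speed limits (rad/s): [2.57, 2.57, 3.01, 3.14, 3.14, 3.14].

### API

Orientations are given as [roll, pitch, yaw] about the fixed x, y, z axes, in that order (R = Rz(yaw) Ry(pitch) Rx(roll)).
In Python, from station import * gives the robot as it stands. The module is installed in compiled form; this text tells all that it offers.
- The arm moves only by the tool arm_command, never from a script. Its argument "motion" is a list of rows, each a list of 3 entries, a list of its own where there are three numbers: the shift along the tool's x, y, z in cm, then the turn about the tool's z in rad, then the finger opening in cm, from 0 to 8.81. In form: [[[tx, ty, tz], twist, jaw], ...]. A call has 1 to 8 rows; each row shifts and turns the commanded pose from where the row before left it, along the tool's axes as they then stand; what a row does not reach is not made up. A row lasts 1/12 s, in which the tool goes at most 41.7 mm and 7.16 degrees, less where a joint would pass 70% of its speed; a pose out of reach is approached as far as the arm can. A call with a gripper value outside its range is refused whole. The fingers move at their own pace and stop on an object; "force" is the grip in N (left out, the last holds). Time passes only in rows, so rows that do not move let the fingers close. It gives the time, the measured TCP pose, the force, the opening and the grip force at its end, in the units of the state.
- get_state(): the state, without advancing time (a new reading comes with each control period).
- snapshot(name): name is "scene" or "top" or "wrist"; returns a dict with "color" (480x640x3 uint8, red, green, blue), "intrinsics" (3x3 intrinsics, pixels), "world_to_cam" (4x4, takes a point from world to camera coordinates); the wrist camera has in their place "hand_eye" (4x4, takes a point from camera to tool coordinates, whose origin is the TCP and whose axes are the flange's). Camera axes: x right, y up, looking along -z (the intrinsics and any distortion apply to the point x, -y, -z); pixel columns grow to the right and rows downward; lengths in m; the calibration is good to about 2 mm. A picture is of the moment at which its call begins: read the wrist's pose just before it. There is no depth.
- hand_in(): hands the job in; it is judged then, once.
The state is a dict: "clock": time; "joint_positions": joint angles; "dq": joint speeds; "effort": joint torques, N m; "tool_pos": TCP position; "tcp_rot": TCP orientation; "wrist_force": force on the tool from outside, world axes, zero at the start; "ft_torque": the same for the moment, N m; "gripper_width": finger opening in m; "grasp_force": force on a finger pad.
Only numpy, scipy, OpenCV 4.12 (cv2) and the standard library are available. Lean on these libraries where they do the work, as an engineer would, in place of code of your own. Each camera call takes 0.05 s, during which the arm holds its last target. There are 200 camera calls.

### The job

Check in the grey tote: pick up the handheld scanner, point its red window squarely at the middle of the barcode label on the tote's side from about 10 cm away, and hold it steady there for a good second with the lid still shut; then lay the scanner back flat on its green rest mat, without dropping it, and let go. After that gently lift the tote's lid by its bow handle and finish while still holding it open at 60 degrees (within about 8 degrees), because it falls shut if let go; leave the other things on the table where they are.

Things in the scene. Friction and masses are not known exactly. Their poses are not given: they have to be found in the camera images.
- scanner: handheld barcode scanner, a straight black stick 150 long, 28 tall, 34 wide to grip across; its yellow head (the front 42 mm) is 44 wide and 30 tall, with a red window in its end face. About 140 g. Lies flat on the rest at the start. Origin: centre of its underside, 75 mm behind the head's end. x points out of the window (line of sight), z up when lying
- scanner_window (a point): centre of the scanner's red window, 76 mm ahead of the scanner's origin and 15 mm above its underside; same axes as the scanner
- rest: green mat with a thin grey edge, 200x90x4, fixed to the table, where the scanner lies and goes back to. Origin: centre of its underside; x along its length, z up
- tote: grey plastic tote 160 (x) x 210 (y) x 100 high, fixed to the table, with a hinged blue lid and goods inside. Origin: centre of its underside; its handle side faces its -x (toward the robot), the label is on its -y side (the robot's right), z up
- tote_label (a point): centre of the white barcode label (76 wide, 50 high) on the tote's -y side, 54 mm above the table; the label faces the tote's -y direction; axes as the tote's
- lid_handle (a point): middle of the bar of the lid's steel bow handle: round bar 10 mm thick along the tote's y, 94 mm straight between its two arms. Lid shut: 105 mm above the table, 50 mm in front of the lid's edge (about 42 mm clear gap), free above and below; 214 mm from the hinge line toward the tote's -x and 8 mm above it. Turns with the lid
- lid_hinge (a point): middle of the lid's hinge line, along the tote's y at its far rim (80 mm behind the tote's centre, 97 mm above the table); axes as the tote's, fixed
- lid (a joint): opening angle of the lid, rad: 0 shut (lid level), grows as the handle rises and swings back toward the hinge; 1.047 = 60 degrees. Free hinge without a stay: the 350 g lid falls shut from there when let go
- marker_2: red marker pen, 18x140x18, loose; bystander, to be left alone. Origin: centre of its underside
- screwdriver_1: screwdriver with an orange handle, 26x195x26, loose; bystander, to be left alone. Origin: centre of its underside
- blister_1: white sensor under a blister on a card, 118x80x23, loose; bystander, to be left alone. Origin: centre of its underside

How it is judged:
By the outcome, as a careful person would: the job done as asked, in the order asked, and still so for the second after the job is handed in, while the arm keeps its last pose, push and grip.
It also fails if it takes over 58 s, if anything falls off the work surface, if the arm or the gripper's body presses on something with over 40 N, if the wrist force passes 120 N, or if a joint passes its speed limit or range.

## Working session

There is one attempt and no reset: what is moved stays moved. The work goes in short steps, Python scripts to look and compute and a tool call to move; the robot and the scene stay as the last step left them, time stands still between calls to the robot, and variables do not carry over. Pictures are saved under pics/ and viewed, at most 12 in all, crops included, and the job is handed in when it is done.

Besides the shell and the picture viewer there is one more tool, called after "Request:" as name(argument=value, ...), one argument or row to a line, values as JSON. arm_command: Moves the arm, as the interface text tells. Its arguments: {"type":"object","properties":{"motion":{"type":"array"},"force":{"type":"number"}},"required":["motion"]}

```bash
mkdir -p pics; python3 - <<'E'
from station import *
import cv2, numpy as np, json
s=get_state(); print({k:np.round(v,3).tolist() for k,v in s.items()})
for n in ["scene","top"]:
    d=snapshot(n); cv2.imwrite(f"pics/{n}0.png",d["color"][:,:,::-1])
    print(n,list(d.keys())); print(np.round(d["intrinsics"],1).tolist(),np.round(d["world_to_cam"],4).tolist())
    np.savez(f"{n}0.npz",**{k:d[k] for k in ["color","intrinsics","world_to_cam"]})
    print({k:v for k,v in d.items() if k not in("color","intrinsics","world_to_cam")})
E
```

```text
{'clock': 0.0, 'joint_positions': [-1.413, 0.182, 1.608, -0.0, 1.354, -0.206], 'dq': [-0.001, -0.001, -0.001, 0.001, 0.0, 0.001], 'effort': [-0.0, -43.386, -34.185, 0.07, 0.038, -0.0], 'tool_pos': [0.205, -0.537, 0.246], 'tcp_rot': [-3.14, -0.0, 0.364], 'wrist_force': [0.382, 0.558, 0.362], 'ft_torque': [-0.054, -0.024, 0.051], 'grasp_force': 0.0, 'gripper_width': 0.088}
scene ['color', 'intrinsics', 'world_to_cam']
[[586.5, 0.0, 328.5], [0.0, 586.5, 244.8], [0.0, 0.0, 1.0]] [[-0.6455, -0.7636, 0.0142, 0.3869], [0.5623, -0.4625, 0.6855, -0.3306], [-0.5169, 0.4504, 0.7279, -1.1703], [0.0, 0.0, 0.0, 1.0]]
{}
top ['color', 'intrinsics', 'world_to_cam']
[[500.2, 0.0, 315.4], [0.0, 500.2, 244.1], [0.0, 0.0, 1.0]] [[0.0176, -0.9996, -0.0198, 0.0838], [0.9979, 0.0163, 0.0634, -0.5352], [-0.0631, -0.0209, 0.9978, -1.3199], [0.0, 0.0, 0.0, 1.0]]
{}
```

View pics/scene0.png

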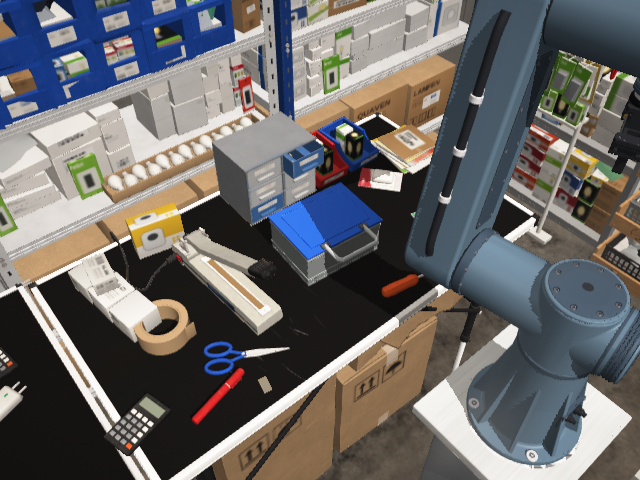

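View pics/top0.png

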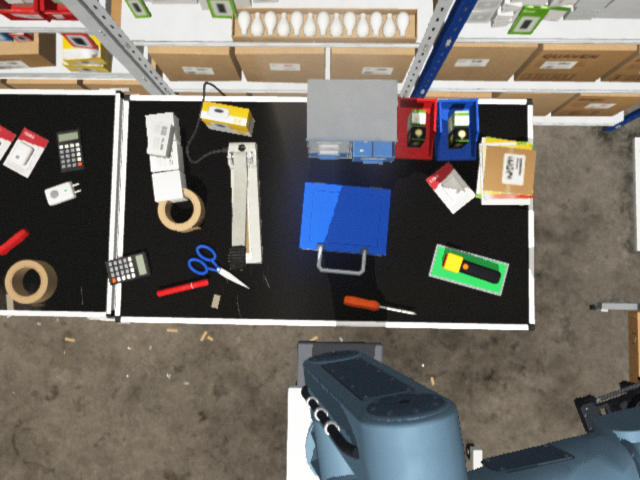

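The scene view shows the tote with its lid at about (327,232) and the arm hiding the scanner. The top view shows the lid at (345,220), the handle bar at about (341,272), and the rest at (468,270) with the yellow scanner head on the left at (453,262). Next I'll measure them.

```bash
cat > h.py <<'E'
import numpy as np, cv2
def ray(d,uv):
    K=d["intrinsics"];T=d["world_to_cam"];R=T[:3,:3];c=-R.T@T[:3,3]
    p=np.c_[np.atleast_2d(uv).astype(float),np.ones(len(np.atleast_2d(uv)))]@np.linalg.inv(K).T
    return c,(p*[1,-1,-1])@R
def onz(d,uv,z):
    c,r=ray(d,uv); return c+r*((z-c[2])/r[:,2])[:,None]
def proj(d,P):
    T=d["world_to_cam"];q=np.atleast_2d(P)@T[:3,:3].T+T[:3,3];q=q*[1,-1,-1]
    q=q@d["intrinsics"].T; return q[:,:2]/q[:,2:]
def big(m,n=1):
    c,_=cv2.findContours(m.astype(np.uint8),0,cv2.CHAIN_APPROX_NONE)
    return sorted(c,key=cv2.contourArea)[-n:][::-1]
def hsv(d): return cv2.cvtColor(np.ascontiguousarray(d["color"]),cv2.COLOR_RGB2HSV)
def masks(d):
    h=hsv(d);H,S,V=h[...,0],h[...,1],h[...,2]
    return dict(green=(H>50)&(H<80)&(S>100)&(V>60),yellow=(H>20)&(H<35)&(S>120)&(V>120),blue=(H>105)&(H<125)&(S>150)&(V>90))
E
python3 - <<'E'
from h import *
d=dict(np.load("top0.npz")); s=dict(np.load("scene0.npz"))
for n,q in(("top",d),("scene",s)): print(n,"cam",ray(q,[[0,0]])[0].round(3))
m=masks(d)
roi=np.zeros(m["green"].shape,bool); roi[235:305,420:520]=1
g=big(m["green"]&roi)[0]; w=onz(d,g[:,0],.004)[:,:2]
r=cv2.minAreaRect(w.astype(np.float32)*1000); print("rest",r, cv2.boxPoints(r).round(1).tolist())
y=big(m["yellow"]&roi)[0]; w=onz(d,y[:,0],.034)[:,:2]
r=cv2.minAreaRect(w.astype(np.float32)*1000); print("head top",r)
h=hsv(d); filled=np.zeros(m["green"].shape,np.uint8); cv2.drawContours(filled,[g],-1,1,-1)
filled=cv2.erode(filled,np.ones((3,3)))
blk=big((filled>0)&(h[...,2]<70))[0]; w=onz(d,blk[:,0],.028)[:,:2]
print("stick",cv2.minAreaRect(w.astype(np.float32)*1000))
roi[:]=0; roi[175:262,290:400]=1
b=big(m["blue"]&roi)[0]
for z in(.1,.105):
  w=onz(d,b[:,0],z)[:,:2]; r=cv2.minAreaRect(w.astype(np.float32)*1000); print("lid",z,r,cv2.boxPoints(r).round(1).tolist())
c=d["color"]; k=lambda x0,x1,y0,y1,f:cv2.resize(c[y0:y1,x0:x1,::-1],None,fx=f,fy=f,interpolation=cv2.INTER_CUBIC)
a=k(290,410,170,320,4); e=k(420,520,235,305,3.0); o=np.zeros((600,790,3),np.uint8); o[:600,:480]=a; o[:210,480:780]=e
cs=s["color"][175:290,260:392,::-1]; cs=cv2.resize(cs,None,fx=2.3,fy=2.3); o[230:230+cs.shape[0],482:482+cs.shape[1]]=cs
cv2.imwrite("pics/crops.png",o)
E
```

```text
top cam [0.449 0.065 1.353]
scene cam [-0.169  0.67   1.073]
rest ((473.6408386230469, -317.8939208984375), (187.68849182128906, 77.9026107788086), 75.53436279296875) [[412.5, -399.0], [487.8999938964844, -418.5], [534.7999877929688, -236.8000030517578], [459.3999938964844, -217.3000030517578]]
head top ((491.2392883300781, -267.46905517578125), (45.115543365478516, 45.25299072265625), 71.71449279785156)
stick ((468.0213623046875, -340.8999938964844), (102.60858917236328, 31.792129516601562), 71.78933715820312)
lid 0.1 ((595.6578369140625, 19.45014190673828), (219.66378784179688, 171.03977966308594), 85.88412475585938) [[502.5, -84.0], [673.0999755859375, -96.19999694824219], [688.7999877929688, 122.9000015258789], [518.2000122070312, 135.10000610351562]]
lid 0.105 ((595.07373046875, 19.631988525390625), (218.78695678710938, 170.3570556640625), 85.8841323852539) [[502.29998779296875, -83.4000015258789], [672.2000122070312, -95.5999984741211], [687.9000244140625, 122.5999984741211], [518.0, 134.89999389648438]]
```

View pics/crops.png

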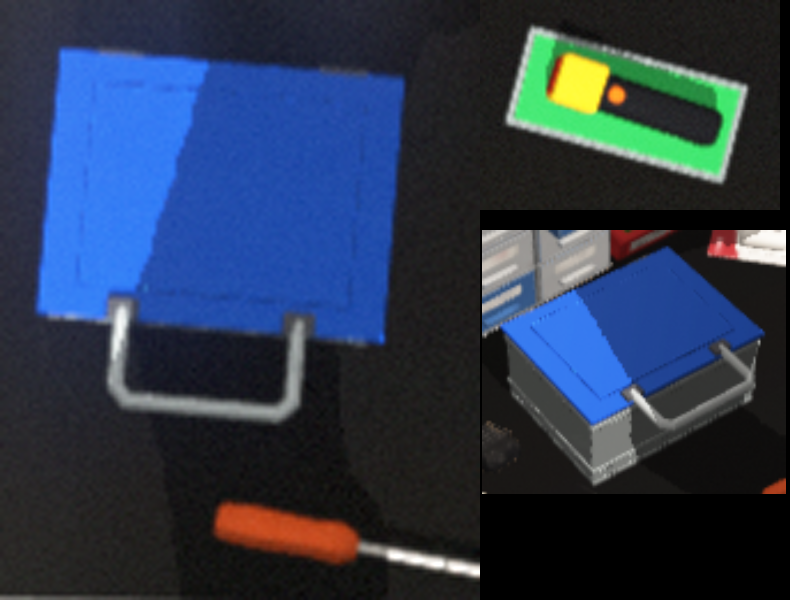

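The crops show the lid edges, the handle bar, and the scanner on the mat with its head towards +y (yaw about 72°). The label is out of sight. I'll go above the scanner and look with the wrist camera.

Request:
arm_command(
  motion=[
    [[0,0,0],-0.112,8.8],
    [[0,0,0],-0.112,8.8],
    [[0,0,0],-0.112,8.8],
    [[0,0,0],-0.112,8.8],
    [[0,0,0],-0.112,8.8],
    [[0,0,0],-0.112,8.8],
    [[0,0,0],-0.112,8.8],
    [[0,0,0],-0.112,8.8],
  ],
)

```text
clock: 0.77
tool_pos: [0.2046, -0.537, 0.2462]
tcp_rot: [-3.141, -0.001, 1.265]
wrist_force: [-0.4, -1.0, 0.0]
gripper_width: 0.0883
grasp_force: 0.0
```

Request:
arm_command(
  motion=[
    [[2.5,1.6,0.4],0,8.8],
    [[2.5,1.6,0.4],0,8.8],
    [[2.5,1.6,0.4],0,8.8],
    [[2.5,1.6,0.4],0,8.8],
    [[2.5,1.6,0.4],0,8.8],
    [[2.5,1.6,0.4],0,8.8],
  ],
)

```text
clock: 1.27
tool_pos: [0.3427, -0.4227, 0.2221]
tcp_rot: [-3.141, -0.001, 1.26]
wrist_force: [0.7, -0.8, 0.9]
gripper_width: 0.0878
grasp_force: 0.0
```

Request:
arm_command(
  motion=[
    [[2.5,1.6,0.4],0,8.8],
    [[2.5,1.6,0.4],0,8.8],
    [[2.5,1.6,0.4],0,8.8],
    [[2.5,1.6,0.4],0,8.8],
    [[2.5,1.6,0.4],0,8.8],
    [[2.5,1.6,0.4],0,8.8],
    [[0,0,0],0,8.8],
    [[0,0,0],0,8.8],
  ],
)

```text
clock: 1.93
tool_pos: [0.4797, -0.3092, 0.1979]
tcp_rot: [-3.14, -0.0, 1.263]
wrist_force: [-0.1, 0.8, 0.4]
gripper_width: 0.088
grasp_force: 0.0
```

```bash
python3 - <<'E'
from station import *
from h import *
s=get_state(); print(s["clock"],np.round(s["tool_pos"],4),np.round(s["tcp_rot"],4),np.round(s["joint_positions"],2))
d=snapshot("wrist"); print(d["intrinsics"].round(1).tolist(),d["hand_eye"].round(4).tolist(),[k for k in d])
cv2.imwrite("pics/w1.png",d["color"][:,:,::-1])
np.savez("w1.npz",**d,pos=s["tool_pos"],rpy=s["tcp_rot"])
t=snapshot("top"); sc=snapshot("scene"); np.savez("top1.npz",**t); np.savez("scene1.npz",**sc)
E
```

```text
1.9333 [ 0.4797 -0.3092  0.1979] [-3.1401e+00 -5.0000e-04  1.2629e+00] [-0.78  0.22  1.66 -0.    1.26 -0.47]
[[349.2, 0.0, 321.5], [0.0, 349.2, 233.6], [0.0, 0.0, 1.0]] [[-0.0005, 0.9655, 0.2604, 0.0663], [1.0, 0.0005, -0.0002, 0.0], [-0.0003, 0.2604, -0.9655, -0.137], [0.0, 0.0, 0.0, 1.0]] ['color', 'intrinsics', 'hand_eye']
```

View pics/w1.png

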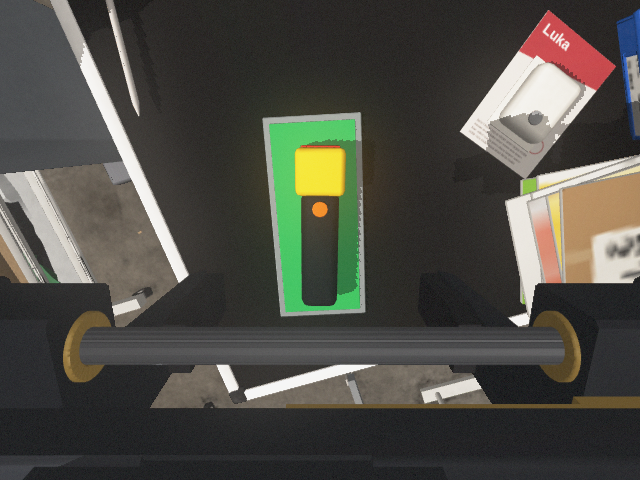

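The wrist view shows the scanner pointing up the image, with the head at (320,171) and the stick from (320,197) to (320,305). The label is not in view, so I'll turn by about 72° and rise for a side look at it.

Request:
arm_command(
  motion=[
    [[0,0,-1],0.12,8.8],
    [[0,0,-1],0.12,8.8],
    [[0,0,-1],0.12,8.8],
    [[0,0,-1],0.12,8.8],
    [[0,0,-1],0.12,8.8],
    [[0,0,-1],0.12,8.8],
    [[0,0,0],0.12,8.8],
    [[0,0,0],0.12,8.8],
  ],
)

```text
clock: 2.75
tool_pos: [0.4785, -0.3121, 0.26]
tcp_rot: [3.14, -0.001, 0.292]
wrist_force: [0.9, 0.3, -1.1]
gripper_width: 0.0879
grasp_force: 0.0
```

Request:
arm_command(
  motion=[
    [[0,0,0],0.12,8.8],
    [[0,0,0],0.12,8.8],
    [[0,0,0],0.06,8.8],
    [[0,0,0],0,8.8],
    [[0,0,0],0,8.8],
  ],
)

```text
clock: 3.17
tool_pos: [0.4785, -0.3115, 0.2589]
tcp_rot: [3.141, -0.0, 0.0]
wrist_force: [-0.5, 1.1, 0.3]
gripper_width: 0.0877
grasp_force: 0.0
```

```bash
cat >> h.py <<'E'
from scipy.spatial.transform import Rotation as Ro
def wcam(w):
    # wrist picture -> dict with world_to_cam
    A=np.eye(4);A[:3,:3]=Ro.from_euler("xyz",w["rpy"]).as_matrix();A[:3,3]=w["pos"]
    return dict(color=w["color"],intrinsics=w["intrinsics"],world_to_cam=np.linalg.inv(A@w["hand_eye"]))
E
python3 - <<'E'
from station import *
from h import *
s=get_state(); print(s["clock"],np.round(s["tool_pos"],4),np.round(s["tcp_rot"],4))
d=snapshot("wrist"); cv2.imwrite("pics/w2.png",d["color"][:,:,::-1])
np.savez("w2.npz",**d,pos=s["tool_pos"],rpy=s["tcp_rot"])
# scanner from w1 (and top1)
w=wcam(dict(np.load("w1.npz"))); h=hsv(w);m=masks(w)
g=big(m["green"])[0]; P=onz(w,g[:,0],.004)[:,:2]; print("rest",cv2.minAreaRect((P*1000).astype(np.float32)))
hull=np.zeros(m["green"].shape,np.uint8); cv2.drawContours(hull,[cv2.convexHull(g)],-1,1,-1)
y=big(m["yellow"]&(hull>0))[0]; P=onz(w,y[:,0],.034)[:,:2]; print("head",cv2.minAreaRect((P*1000).astype(np.float32)))
k=big((h[...,2]<65)&(h[...,1]<120)&(hull>0))[0]; P=onz(w,k[:,0],.032)[:,:2]; print("stick",cv2.minAreaRect((P*1000).astype(np.float32)),cv2.boundingRect(k))
E
```

```text
3.1667 [ 0.4785 -0.3115  0.2589] [ 3.1413e+00 -1.0000e-04  2.0000e-04]
rest ((472.0595703125, -318.776123046875), (187.70989990234375, 77.62004089355469), 75.36778259277344)
head ((490.3424987792969, -271.00848388671875), (40.46857452392578, 42.840545654296875), 70.97441864013672)
stick ((464.8728332519531, -348.930419921875), (86.821533203125, 32.15199661254883), 71.4974136352539) (302, 216, 36, 90)
```

View pics/w2.png

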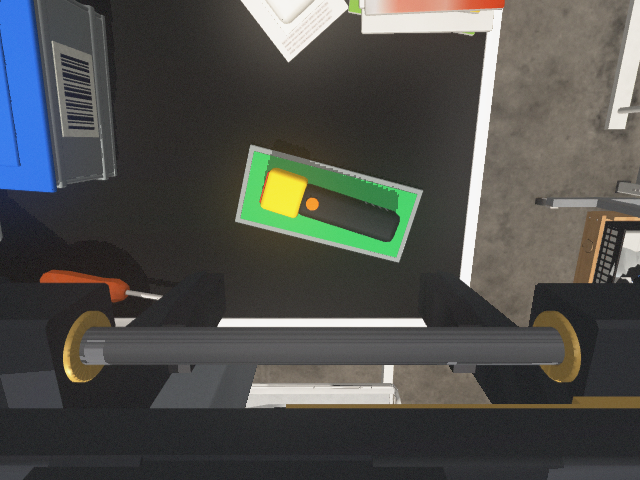

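The tote's -y face is at the left, and the label's corners are at about (53,41), (88,48), (97,136) and (62,136). I'll solve the label pose from these.

```bash
python3 - <<'E'
from h import *
w=wcam(dict(np.load("w2.npz")))
h=hsv(w); roi=np.zeros(h.shape[:2],bool); roi[30:150,46:103]=1
m=((h[...,2]>150)&(h[...,1]<60)&roi).astype(np.uint8); m=cv2.morphologyEx(m,cv2.MORPH_CLOSE,np.ones((9,9)))
c=big(m)[0]; hull=cv2.convexHull(c); 
q=cv2.approxPolyDP(hull,4,True)[:,0].astype(float); print(q.tolist(),cv2.contourArea(c))
th=np.radians(-4.12); ex=np.array([np.cos(th),np.sin(th)]); ey=np.array([-ex[1],ex[0]])
C=np.array([.5942,.0197])
if len(q)==4:
    a=np.roll(q,-np.argmin(q.sum(1)),0) # start top-left
    if a[1][0]<a[2][0]-20 and a[1][1]>a[0][1]+50: a=a[[0,3,2,1]]
    print(a.tolist())
    # centre by diagonal intersection
    L=lambda p,r:np.cross([*p,1],[*r,1]); x=np.cross(L(a[0],a[2]),L(a[1],a[3])); ctr=x[:2]/x[2]
    cc,r=ray(w,np.vstack([a,ctr]))
    for off in(.105,.107):
        n=-ey; p0=C+n*off; t=((p0-cc[:2])@n)/(r[:,:2]@n); P=cc+r*t[:,None]
        print(off,P.round(4).tolist()); rel=(P[:,:2]-C)@np.c_[ex,ey]; print("tote frame",rel.round(4).tolist())
        P=P[:4]; print([round(np.linalg.norm(P[i]-P[(i+1)%4]),4) for i in range(4)])
# lid corners in other view as a check: handle in top view
for n in("top0","top1"):
  d=dict(np.load(n+".npz")); b=hsv(d); roi=np.zeros(b.shape[:2],bool); roi[255:280,310:375]=1
  k=big((b[...,2]>100)&(b[...,1]<60)&roi)[0]; P=onz(d,k[:,0],.105)[:,:2]
  rel=(P-C)@np.c_[ex,ey]; print("handle tote frame",rel.min(0).round(4),rel.max(0).round(4)); bar=rel[rel[:,0]<rel[:,0].min()+.012]
  f=P[rel[:,0]<rel[:,0].min()+.003]; print(np.degrees(np.arctan2(*np.polyfit(f[:,1],f[:,0],1)[:1],1)))
E
```

```text
[[52.0, 41.0], [63.0, 136.0]] 40.0
handle tote frame [-0.1369 -0.06  ] [-0.0871  0.0599]
4.233091726047789
handle tote frame [-0.1395 -0.0614] [-0.0869  0.0586]
4.423039927581414
```

```bash
python3 - <<'E'
from h import *
w=wcam(dict(np.load("w2.npz")))
V=hsv(w)[...,2]; print(V[88,46:108].tolist())
roi=np.zeros(V.shape,bool); roi[30:150,48:104]=1
best=None
for t in(60,70,80,90,100,110,120,130):
    m=((V>t)&roi).astype(np.uint8); m=cv2.morphologyEx(m,cv2.MORPH_CLOSE,np.ones((5,5)))
    c=big(m)[0]; q=cv2.approxPolyDP(cv2.convexHull(c),5,True)[:,0]; print(t,cv2.contourArea(c),q.tolist())
E
```

```text
[85, 92, 116, 107, 95, 84, 78, 81, 82, 80, 83, 186, 153, 122, 121, 119, 118, 123, 66, 54, 47, 50, 48, 54, 51, 59, 68, 66, 98, 97, 118, 121, 121, 95, 95, 55, 57, 44, 51, 53, 61, 62, 99, 98, 123, 122, 123, 124, 112, 85, 114, 97, 79, 72, 75, 69, 76, 70, 76, 73, 72, 93]
60 6545.0 [[103, 30], [103, 149], [48, 149], [48, 30]]
70 6545.0 [[103, 30], [103, 149], [48, 149], [48, 30]]
80 4941.5 [[92, 30], [103, 149], [48, 149], [48, 41]]
90 3592.0 [[52, 40], [92, 30], [103, 149], [62, 136]]
100 3518.0 [[52, 40], [91, 30], [103, 149], [62, 136]]
110 3354.0 [[51, 41], [93, 54], [102, 149], [62, 136]]
120 3181.5 [[51, 41], [89, 56], [98, 136], [62, 136]]
130 75.0 [[52, 41], [63, 136]]
```

```bash
python3 - <<'E'
from h import *
w=wcam(dict(np.load("w2.npz")))
V=hsv(w)[...,2]; roi=np.zeros(V.shape,np.uint8); cv2.fillPoly(roi,[np.array([[50,36],[90,42],[100,140],[60,140]])],1)
for t in(104,112):
    m=((V>t)&(roi>0)).astype(np.uint8); m=cv2.morphologyEx(m,cv2.MORPH_CLOSE,np.ones((5,5)))
    c=big(m)[0]; q=cv2.approxPolyDP(cv2.convexHull(c),4,True)[:,0]; print(t,q.tolist())
a=np.array([[52,40.5],[88,48],[97,136],[62.5,136.]]) 
th=np.radians(-4.2); ex=np.array([np.cos(th),np.sin(th)]); ey=np.array([-ex[1],ex[0]]); C=np.array([.5942,.0197])
L=lambda p,r:np.cross([*p,1],[*r,1]); x=np.cross(L(a[0],a[2]),L(a[1],a[3])); ctr=x[:2]/x[2]; print(ctr)
cc,r=ray(w,np.vstack([a,ctr])); n=-ey; p0=C+n*.105; t=((p0-cc[:2])@n)/(r[:,:2]@n); P=cc+r*t[:,None]
print(P.round(4).tolist()); print("tote",((P[:,:2]-C)@np.c_[ex,ey]).round(4).tolist()); print([round(np.linalg.norm(P[i]-P[(i+1)%4]),4) for i in range(4)])
# free pose from the label's size
obj=np.array([[.038,0,.025],[.038,0,-.025],[-.038,0,-.025],[-.038,0,.025]],float)
ok,rv,tv=cv2.solvePnP(obj,a,w["intrinsics"],None); F=np.diag([1,-1,-1]); T=w["world_to_cam"]
R=T[:3,:3].T@F@cv2.Rodrigues(rv)[0]; print("pnp centre",(T[:3,:3].T@(F@tv.ravel()-T[:3,3])).round(4),R.round(3).tolist())
E
```

```text
104 [[51, 41], [91, 56], [100, 140], [62, 136]]
112 [[51, 41], [91, 57], [100, 140], [62, 136]]
[75.63726985 90.66353935]
[[0.6247, -0.0878, 0.0735], [0.6299, -0.0882, 0.0263], [0.5487, -0.0822, 0.0246], [0.5482, -0.0822, 0.0741], [0.5887, -0.0852, 0.0504]]
tote [[0.0383, -0.105], [0.0435, -0.105], [-0.0379, -0.105], [-0.0384, -0.105], [0.0022, -0.105]]
[np.float64(0.0475), np.float64(0.0815), np.float64(0.0495), np.float64(0.0767)]
pnp centre [ 0.5864 -0.0918  0.0598] [[0.991, 0.112, -0.072], [-0.115, 0.993, -0.035], [0.067, 0.043, 0.997]]
```

Label centre: about (0.5865, -0.085), at tote x≈0, facing -y with tote yaw -4.2°. The scanner origin is about (0.4745, -0.320) with yaw 1.253. Now I'll turn back and descend.

Request:
arm_command(
  motion=[
    [[0,0,0],-0.114,7.0],
    [[0,0,0],-0.114,7.0],
    [[0,0,1],-0.114,7.0],
    [[0,0,1],-0.114,7.0],
    [[0,0,1],-0.114,7.0],
    [[0,0,1],-0.114,7.0],
    [[0,0,1],-0.114,7.0],
    [[0,0,1],-0.114,7.0],
  ],
)

```text
clock: 3.88
tool_pos: [0.479, -0.3108, 0.1983]
tcp_rot: [3.141, 0.0, 0.919]
wrist_force: [-0.6, -0.7, 0.7]
gripper_width: 0.0701
grasp_force: 0.0
```

Request:
arm_command(
  motion=[
    [[0,0,1],-0.114,7.0],
    [[0,0,1],-0.114,7.0],
    [[0,0,1],-0.114,7.0],
    [[-0.13,-0.11,2.5],0,7.0],
    [[0,0,2.5],0,7.0],
    [[0,0,2.0],0,7.0],
    [[0,0,2.0],0,7.0],
    [[0,0,0],0,7.0],
  ],
)

```text
clock: 4.55
tool_pos: [0.4753, -0.3096, 0.0747]
tcp_rot: [-3.135, -0.003, 1.255]
wrist_force: [-1.9, 0.5, -0.3]
gripper_width: 0.0703
grasp_force: 0.0
```

```bash
python3 - <<'E'
from station import *
from h import *
s=get_state(); print(s["clock"],np.round(s["tool_pos"],4),np.round(s["tcp_rot"],4),s["gripper_width"])
d=snapshot("wrist"); np.savez("w3.npz",**d,pos=s["tool_pos"],rpy=s["tcp_rot"])
w=wcam(dict(np.load("w3.npz"))); m=masks(w); h=hsv(w)
g=big(m["green"])[0]; hull=np.zeros(m["green"].shape,np.uint8); cv2.drawContours(hull,[cv2.convexHull(g)],-1,1,-1)
y=big(m["yellow"])[0]; P=onz(w,y[:,0],.034)[:,:2]; print("head",cv2.minAreaRect((P*1000).astype(np.float32)))
A=Ro.from_euler("xyz",s["tcp_rot"]).as_matrix(); q=(np.c_[P,np.full(len(P),.034)]-s["tool_pos"])@A; print("head in tool",q.min(0).round(4),q.max(0).round(4))
E
```

```text
4.55 [ 0.4753 -0.3096  0.0747] [-3.1351 -0.0032  1.2548] 0.07031186982054524
head ((490.3431091308594, -269.92669677734375), (40.756492614746094, 42.44257736206055), 71.8948974609375)
head in tool [ 0.0219 -0.019   0.0406] [0.0627 0.0235 0.041 ]
```

Request:
arm_command(
  motion=[
    [[0,0.1,1.6],0,7.0],
    [[0,0,1.6],0,7.0],
    [[0,0,1.5],0,7.0],
    [[0,0,1.0],0,7.0],
    [[0,0,0.5],0,7.0],
    [[0,0,0],0,7.0],
    [[0,0,0],0,7.0],
  ],
)

```text
clock: 5.18
tool_pos: [0.4791, -0.3122, 0.0175]
tcp_rot: [3.141, 0.0, 1.254]
wrist_force: [-0.4, 0.1, -0.4]
gripper_width: 0.0698
grasp_force: 0.0
```

Request:
arm_command(
  motion=[
    [[0,-0.15,0.2],0,7.0],
    [[0,0,0],0,5.0],
    [[0,0,0],0,3.0],
    [[0,0,0],0,3.0],
    [[0,0,0],0,3.0],
    [[0,0,0],0,3.0],
    [[0,0,0],0,3.0],
    [[0,0,0],0,3.0],
  ],
  force=25,
)

```text
clock: 5.85
tool_pos: [0.4774, -0.3113, 0.0148]
tcp_rot: [3.141, 0.0, 1.254]
wrist_force: [0.9, 0.4, 1.4]
gripper_width: 0.0339
grasp_force: 25.0
```

Request:
arm_command(
  motion=[
    [[0,0,-0.3],0,3.0],
    [[0,0,-0.6],0,3.0],
    [[0,0,-1.1],0,3.0],
    [[0,0,-1.5],0,3.0],
    [[0,0,-1.5],0,3.0],
    [[0,0,-1.0],0,3.0],
    [[0,0,0],0,3.0],
    [[0,0,0],0,3.0],
  ],
)

```text
clock: 6.52
tool_pos: [0.4777, -0.3116, 0.0757]
tcp_rot: [3.14, 0.001, 1.254]
wrist_force: [0.7, -0.5, -1.8]
gripper_width: 0.0335
grasp_force: 25.0
```

```bash
python3 - <<'E'
from station import *
from h import *
s=get_state(); print(s["clock"],np.round(s["tool_pos"],4),np.round(s["tcp_rot"],4),s["gripper_width"],s["grasp_force"])
d=snapshot("wrist"); np.savez("w4.npz",**d,pos=s["tool_pos"],rpy=s["tcp_rot"]); cv2.imwrite("pics/w4.png",d["color"][:,:,::-1])
w=wcam(dict(np.load("w4.npz"))); m=masks(w)
zt=s["tool_pos"][2]+.019
y=big(m["yellow"])[0]; P=onz(w,y[:,0],zt); A=Ro.from_euler("xyz",s["tcp_rot"]).as_matrix(); q=(P-s["tool_pos"])@A
print("head in tool",q.min(0).round(4),q.max(0).round(4),cv2.minAreaRect((q[:,:2]*1000).astype(np.float32)))
t=snapshot("top"); m=masks(t); roi=np.zeros(m["green"].shape,bool); roi[225:305,420:520]=1
y=big(m["yellow"]&roi)[0]; P=onz(t,y[:,0],zt); q=(P-s["tool_pos"])@A; print("top: head in tool",q.min(0).round(4),q.max(0).round(4))
E
```

```text
6.5167 [ 0.4777 -0.3116  0.0757] [3.1399e+00 9.0000e-04 1.2538e+00] 0.03347346302495897 24.999512303620577
head in tool [ 0.0235 -0.0209 -0.0191] [ 0.0633  0.021  -0.019 ] ((43.410552978515625, 0.09043693542480469), (39.704463958740234, 41.91434860229492), 0.02992723509669304)
top: head in tool [ 0.0245 -0.0234 -0.0191] [ 0.0676  0.0221 -0.019 ]
```

View pics/w4.png

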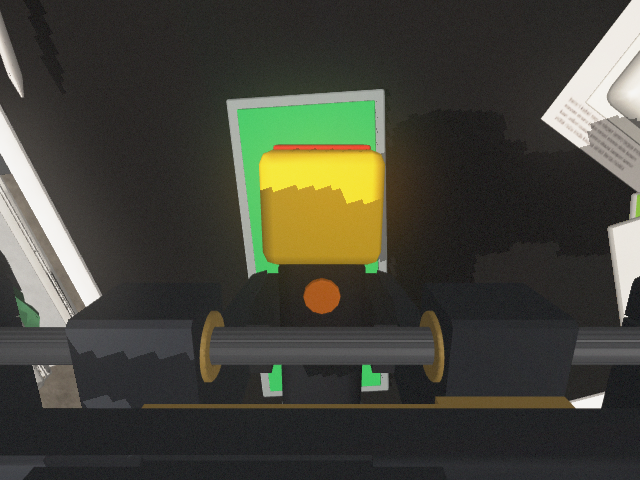

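The wrist view shows the scanner held straight: head at (322,207), axis vertical in the image. Now I'll move to the scanning pose.

Request:
arm_command(
  motion=[
    [[0,0,0],-0.08,3.0],
    [[0,0,0],-0.08,3.0],
    [[0,0,0],-0.0835,3.0],
    [[0.6,0.9,0.2],0,3.0],
    [[1.2,1.6,0.4],0,3.0],
    [[1.2,1.6,0.4],0,3.0],
    [[1.2,1.6,0.4],0,3.0],
    [[1.2,1.6,0.4],0,3.0],
  ],
)

```text
clock: 7.28
tool_pos: [0.5549, -0.2614, 0.0555]
tcp_rot: [-3.141, -0.001, 1.494]
wrist_force: [-0.1, -0.3, -1.5]
gripper_width: 0.0341
grasp_force: 25.0
```

Request:
arm_command(
  motion=[
    [[0.7,1.1,0.4],0,3.0],
    [[0.4,0.5,0.2],0,3.0],
    [[0.2,0.2,0.1],0,3.0],
    [[0,0,0],0,3.0],
    [[0,0,0],0,3.0],
  ],
)

```text
clock: 7.7
tool_pos: [0.5724, -0.2514, 0.0495]
tcp_rot: [-3.141, -0.0, 1.497]
wrist_force: [-0.1, 0.8, -1.0]
gripper_width: 0.034
grasp_force: 25.0
```

```bash
python3 - <<'E'
from station import *
from h import *
s=get_state(); p=np.array(s["tool_pos"]); print(s["clock"],p.round(4),np.round(s["tcp_rot"],4),s["grasp_force"])
y=s["tcp_rot"][2]; x=np.array([np.cos(y),np.sin(y)]); print("to go tool x,y,z cm",((np.array([.5743,-.2510])-p[:2])@np.c_[x,[x[1],-x[0]]]*100).round(2),(p[2]-.05)*100,"twist",y-1.4975)
t=snapshot("top"); np.savez("top2.npz",**t); d=snapshot("wrist"); np.savez("w5.npz",**d,pos=p,rpy=s["tcp_rot"])
m=masks(t); roi=np.zeros(m["green"].shape,bool); roi[180:290,385:470]=1
c=big(m["yellow"]&roi)[0]; P=onz(t,c[:,0],.069); print("top head",cv2.minAreaRect((P[:,:2]*1000).astype(np.float32)))
th=np.radians(-4.2); ex=np.array([np.cos(th),np.sin(th)]); ey=np.array([-ex[1],ex[0]]); C=np.array([.5942,.0197])
q=(P[:,:2]-C)@np.c_[ex,ey]; print("head in tote",q.min(0).round(4),q.max(0).round(4))
cv2.imwrite("pics/mix.png",cv2.resize(t["color"][170:310,290:470,::-1],None,fx=4,fy=4,interpolation=cv2.INTER_CUBIC))
E
```

```text
7.7 [ 0.5724 -0.2514  0.0495] [-3.1409e+00 -1.0000e-04  1.4967e+00] 24.999434812925756
to go tool x,y,z cm [0.05 0.18] -0.04988519981945355 twist -0.0008248667006962584
top head ((575.5879516601562, -205.8469696044922), (39.947227478027344, 48.50897216796875), 82.70235443115234)
head in tote [-0.0255 -0.2468] [ 0.0217 -0.2053]
```

View pics/mix.png

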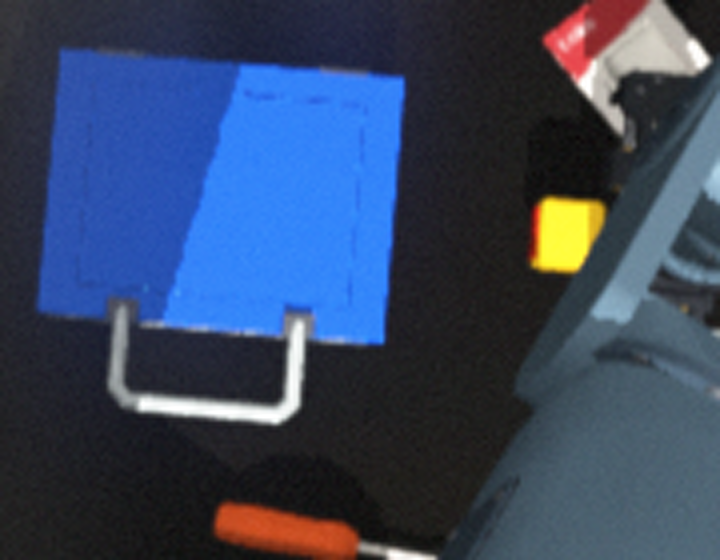

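The top view shows the head at crop (570,235), facing the middle of the tote's right side with the lid shut. I'll nudge it 1.8 mm and then hold for about 1.8 s.

Request:
arm_command(
  motion=[
    [[0,0.2,0],0,3.0],
    [[0,0,0],0,3.0],
    [[0,0,0],0,3.0],
    [[0,0,0],0,3.0],
    [[0,0,0],0,3.0],
    [[0,0,0],0,3.0],
    [[0,0,0],0,3.0],
    [[0,0,0],0,3.0],
  ],
)

```text
clock: 8.47
tool_pos: [0.575, -0.2512, 0.0497]
tcp_rot: [3.142, 0.0, 1.497]
wrist_force: [-0.0, -0.1, -1.0]
gripper_width: 0.0337
grasp_force: 25.0
```

Request:
arm_command(
  motion=[
    [[0,0,0],0,3.0],
    [[0,0,0],0,3.0],
    [[0,0,0],0,3.0],
    [[0,0,0],0,3.0],
    [[0,0,0],0,3.0],
    [[0,0,0],0,3.0],
    [[0,0,0],0,3.0],
    [[0,0,0],0,3.0],
  ],
)

```text
clock: 9.13
tool_pos: [0.575, -0.2513, 0.0497]
tcp_rot: [-3.142, 0.0, 1.497]
wrist_force: [0.1, -0.1, -1.4]
gripper_width: 0.0337
grasp_force: 25.0
```

Request:
arm_command(
  motion=[
    [[0,0,0],0,3.0],
    [[0,0,0],0,3.0],
    [[0,0,0],0,3.0],
    [[0,0,0],0,3.0],
    [[0,0,0],0,3.0],
    [[0,0,0],0,3.0],
    [[0,0,0],0,3.0],
    [[0,0,0],0,3.0],
  ],
)

```text
clock: 9.8
tool_pos: [0.5749, -0.2513, 0.0497]
tcp_rot: [-3.142, 0.0, 1.497]
wrist_force: [-0.8, 0.2, -1.1]
gripper_width: 0.0338
grasp_force: 25.0
```

The scanner was held steady for about 2 s. Now I'll carry it back to the mat.

Request:
arm_command(
  motion=[
    [[0,0,-0.8],0,3.0],
    [[-0.4,-0.5,-1.0],0,3.0],
    [[-1.0,-1.5,-0.7],0,3.0],
    [[-1.2,-1.7,0],0,3.0],
    [[-1.2,-1.7,0],0,3.0],
    [[-1.2,-1.7,0],0,3.0],
    [[-0.9,-1.4,0],0,3.0],
    [[-0.4,-0.7,0],0,3.0],
  ],
)

```text
clock: 10.47
tool_pos: [0.4771, -0.3088, 0.0759]
tcp_rot: [3.141, 0.001, 1.496]
wrist_force: [0.6, -0.7, -1.4]
gripper_width: 0.0342
grasp_force: 25.0
```

Request:
arm_command(
  motion=[
    [[-0.22,-0.3,0],0,3.0],
    [[0,0,0],0.06,3.0],
    [[0,0,0],0.06,3.0],
    [[0,0,0],0.06,3.0],
    [[0,0,0],0,3.0],
    [[0,0,0],0,3.0],
    [[0,0,0],0,3.0],
  ],
)

```text
clock: 11.05
tool_pos: [0.4758, -0.3092, 0.075]
tcp_rot: [3.141, 0.0, 1.319]
wrist_force: [0.1, -0.2, -1.4]
gripper_width: 0.0339
grasp_force: 25.0
```

```bash
python3 - <<'E'
from station import *
from h import *
s=get_state(); p=np.array(s["tool_pos"]); print(s["clock"],p.round(4),np.round(s["tcp_rot"],4),s["grasp_force"])
y=s["tcp_rot"][2]; x=np.array([np.cos(y),np.sin(y)]); print("to go cm",((np.array([.4754,-.3093])-p[:2])@np.c_[x,[x[1],-x[0]]]*100).round(2),(p[2]-.0148)*100,"twist",y-1.317)
d=snapshot("wrist"); np.savez("w6.npz",**d,pos=p,rpy=s["tcp_rot"]); w=wcam(dict(np.load("w6.npz")))
A=Ro.from_euler("xyz",s["tcp_rot"]).as_matrix(); m=masks(w)
c=big(m["yellow"])[0]; q=(onz(w,c[:,0],p[2]+.019)-p)@A; print("head",q.min(0).round(4),q.max(0).round(4))
c=np.vstack(big(m["green"],3)); q=(onz(w,c[:,0],.004)-p)@A; print("mat",q.min(0).round(4),q.max(0).round(4))
E
```

```text
11.05 [ 0.4758 -0.3092  0.075 ] [3.1412e+00 1.0000e-04 1.3195e+00] 24.99955629464239
to go cm [-0.02 -0.04] 6.017110045245755 twist 0.0024570369730902986
head [ 0.0235 -0.0209 -0.019 ] [ 0.0633  0.021  -0.019 ]
mat [-0.1044 -0.0405  0.0709] [0.0839 0.0379 0.071 ]
```

Request:
arm_command(
  motion=[
    [[0,-0.1,0.8],0,3.0],
    [[0,0,1.3],0,3.0],
    [[0,0,1.3],0,3.0],
    [[0,0,1.0],0,3.0],
    [[0,0,0.7],0,3.0],
    [[0,0,0.4],0,3.0],
    [[0,0,0.2],0,3.0],
    [[0,0,0.1],0,3.0],
  ],
)

```text
clock: 11.77
tool_pos: [0.4743, -0.309, 0.0162]
tcp_rot: [-3.141, -0.0, 1.317]
wrist_force: [0.9, -0.1, -1.1]
gripper_width: 0.0336
grasp_force: 25.0
```

Request:
arm_command(
  motion=[
    [[0,0,0.05],0,3.0],
    [[0,0,0.05],0,3.0],
    [[0,0,0.05],0,3.0],
    [[0,0,0],0,3.0],
    [[0,0,0],0,3.0],
  ],
)

```text
clock: 12.18
tool_pos: [0.4746, -0.3092, 0.0155]
tcp_rot: [3.141, 0.0, 1.317]
wrist_force: [-0.1, -0.6, -1.2]
gripper_width: 0.034
grasp_force: 25.0
```

Request:
arm_command(
  motion=[
    [[0,0,0.04],0,3.0],
    [[0,0,0.04],0,3.0],
    [[0,0,0],0,3.0],
    [[0,0,0],0,3.0],
  ],
)

```text
clock: 12.52
tool_pos: [0.4746, -0.3092, 0.0148]
tcp_rot: [3.141, 0.0, 1.317]
wrist_force: [-1.1, 1.3, 3.8]
gripper_width: 0.034
grasp_force: 25.0
```

Contact: the force rose from -1.2 to about +4 N. I'll release and rise.

Request:
arm_command(
  motion=[
    [[0,0,0],0,3.8],
    [[0,0,0],0,4.5],
    [[0,0,0],0,5.5],
    [[0,0,0],0,6.5],
    [[0,0,0],0,6.5],
    [[0,0,0],0,6.5],
  ],
)

```text
clock: 13.02
tool_pos: [0.4744, -0.3091, 0.0143]
tcp_rot: [-3.142, -0.0, 1.317]
wrist_force: [0.2, -0.1, -0.4]
gripper_width: 0.0654
grasp_force: 0.0
```

Request:
arm_command(
  motion=[
    [[0,0,-0.5],0,6.5],
    [[0,0,-1.5],0,6.5],
    [[0,0,-2.5],0,6.5],
    [[0,0,-3],0,6.5],
    [[0,0,-3],0,6.5],
    [[0,0,-3],0,6.5],
    [[0,0,-3],0,6.5],
    [[0,0,-1.5],0,6.5],
  ],
)

```text
clock: 13.68
tool_pos: [0.4757, -0.3102, 0.1991]
tcp_rot: [3.137, 0.003, 1.317]
wrist_force: [0.3, -0.4, 0.2]
gripper_width: 0.065
grasp_force: 0.0
```

```bash
python3 - <<'E'
from station import *
from h import *
s=get_state(); p=np.array(s["tool_pos"]); print(s["clock"],p.round(4),np.round(s["tcp_rot"],4),np.round(s["joint_positions"],2),s["gripper_width"])
d=snapshot("wrist"); np.savez("w7.npz",**d,pos=p,rpy=s["tcp_rot"]); cv2.imwrite("pics/w7.png",d["color"][:,:,::-1]); w=wcam(dict(np.load("w7.npz"))); m=masks(w)
c=big(m["green"])[0]; print("rest",cv2.minAreaRect((onz(w,c[:,0],.004)[:,:2]*1000).astype(np.float32)))
c=big(m["yellow"])[0]; print("head",cv2.minAreaRect((onz(w,c[:,0],.034)[:,:2]*1000).astype(np.float32)))
th=np.radians(-4.2); ex=np.array([np.cos(th),np.sin(th)]); C=np.array([.5942,.0197]); H=C-.134*ex; print("handle",H)
E
```

```text
13.6833 [ 0.4757 -0.3102  0.1991] [3.1366e+00 2.9000e-03 1.3174e+00] [-0.79  0.21  1.68  0.    1.25 -0.53] 0.06501942649859267
rest ((472.1591796875, -318.4945373535156), (186.78697204589844, 77.68978118896484), 75.35880279541016)
head ((485.2142639160156, -268.5021057128906), (40.317630767822266, 42.92934799194336), 75.45062255859375)
handle [0.46055986 0.02951392]
```

View pics/w7.png

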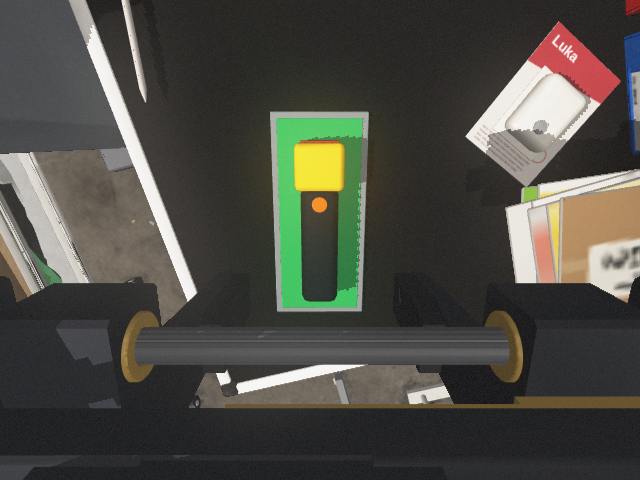

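The scanner lies flat and centred on the mat, with the head at (320,167) and yaw matching the mat. Now I'll go above the handle.

Request:
arm_command(
  motion=[
    [[0,0,0],-0.09,6.0],
    [[0,0,0],-0.09,3.4],
    [[1.5,-0.2,0],0,3.4],
    [[2.6,-0.3,0],0,3.4],
    [[2.6,-0.3,0],0,3.4],
    [[2.6,-0.3,0],0,3.4],
    [[2.6,-0.3,0],0,3.4],
    [[2.6,-0.3,0],0,3.4],
  ],
)

```text
clock: 14.4
tool_pos: [0.4672, -0.1608, 0.1937]
tcp_rot: [-3.141, -0.001, 1.494]
wrist_force: [0.5, 0.2, 0.3]
gripper_width: 0.0344
grasp_force: 0.0
```

Request:
arm_command(
  motion=[
    [[2.6,-0.3,0],0,3.4],
    [[2.6,-0.3,0],0,3.4],
    [[2.6,-0.3,0],0,3.4],
    [[2.6,-0.3,0],0,3.4],
    [[2.6,-0.3,0],0,3.4],
    [[2.6,-0.3,0],0,3.4],
    [[2.6,-0.3,0],0,3.4],
    [[1.1,-0.2,0],0,3.4],
  ],
)

```text
clock: 15.07
tool_pos: [0.4579, 0.0343, 0.1938]
tcp_rot: [-3.14, -0.001, 1.497]
wrist_force: [0.2, -0.8, -0.1]
gripper_width: 0.0338
grasp_force: 0.0
```

Request:
arm_command(
  motion=[
    [[0,0,0],0,3.4],
    [[0,0,0],0,3.4],
    [[0,0,0],0,3.4],
  ],
)

```text
clock: 15.32
tool_pos: [0.4593, 0.0303, 0.1943]
tcp_rot: [-3.141, 0.0, 1.496]
wrist_force: [0.5, -1.0, -0.5]
gripper_width: 0.0342
grasp_force: 0.0
```

```bash
python3 - <<'E'
from station import *
from h import *
s=get_state(); p=np.array(s["tool_pos"]); print(s["clock"],p.round(4),np.round(s["tcp_rot"],4),np.round(s["joint_positions"],2),s["gripper_width"])
d=snapshot("wrist"); np.savez("w8.npz",**d,pos=p,rpy=s["tcp_rot"]); w=wcam(dict(np.load("w8.npz")))
y=s["tcp_rot"][2]; x=np.array([np.cos(y),np.sin(y)]); print("to go cm",((np.array([.4606,.0295])-p[:2])@np.c_[x,[x[1],-x[0]]]*100).round(2),(p[2]-.094)*100,"twist",y-1.4975)
im=np.ascontiguousarray(d["color"][:,:,::-1]); u=proj(w,[[.4606,.0295,.105]])[0]; print("bar middle px",u)
cv2.drawMarker(im,(int(u[0]),int(u[1])),(0,255,255),0,20,1)
th=np.radians(-4.2); ey=np.array([-np.sin(th),np.cos(th),0])
for k in(-.047,.047):
    v=proj(w,[np.array([.4606,.0295,.105])+k*ey])[0]; cv2.drawMarker(im,(int(v[0]),int(v[1])),(255,0,255),0,20,1)
cv2.imwrite("pics/w8.png",im)
E
```

```text
15.3167 [0.4593 0.0303 0.1943] [-3.1415e+00  5.0000e-04  1.4963e+00] [-0.19 -0.02  1.94 -0.    1.23 -0.12] 0.03423781808596495
to go cm [-0.07  0.13] 10.02875667805188 twist -0.0011646493038135475
bar middle px [323.52177564 241.95298956]
```

View pics/w8.png

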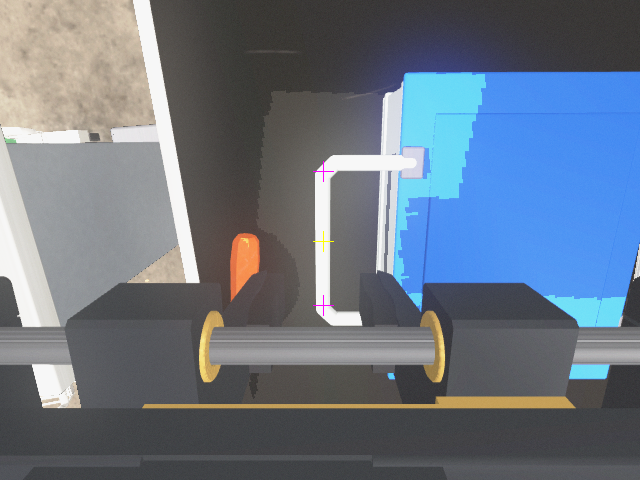

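The predicted bar middle (323,242) and ends lie right on the white bar. I'll descend and close gently.

Request:
arm_command(
  motion=[
    [[0,0.1,1.0],0,3.4],
    [[0,0,2.0],0,3.4],
    [[0,0,2.0],0,3.4],
    [[0,0,2.0],0,3.4],
    [[0,0,1.5],0,3.4],
    [[0,0,1.0],0,3.4],
    [[0,0,0.5],0,3.4],
    [[0,0,0],0,3.4],
  ],
)

```text
clock: 16.03
tool_pos: [0.4597, 0.0305, 0.0932]
tcp_rot: [-3.139, -0.0, 1.496]
wrist_force: [0.7, -0.2, 0.6]
gripper_width: 0.0339
grasp_force: 0.0
```

Request:
arm_command(
  motion=[
    [[0,0,0],0,3.4],
    [[0,0,0],0,2.4],
    [[0,0,0],0,1.6],
    [[0,0,0],0,1.2],
    [[0,0,0],0,0.6],
    [[0,0,0],0,0.6],
    [[0,0,0],0,0.6],
    [[0,0,0],0,0.6],
  ],
  force=18,
)

```text
clock: 16.7
tool_pos: [0.46, 0.031, 0.0949]
tcp_rot: [-3.141, 0.0, 1.498]
wrist_force: [-4.1, -0.2, 4.3]
gripper_width: 0.0085
grasp_force: 17.5
```

```bash
python3 - <<'E'
from station import *
import numpy as np
s=get_state(); print(s["clock"],np.round(s["tool_pos"],4),np.round(s["tcp_rot"],4),s["gripper_width"],s["grasp_force"],np.round(s["wrist_force"],1))
a0=np.arctan2(8,214); r=np.hypot(8,214)/10
P=lambda t:np.array([-r*np.cos(t+a0),r*np.sin(t+a0)])
# per row: tool y (+ = toward hinge), tool z (down +), cm; smooth ramp over 48 rows to 60 deg
N=48; u=np.arange(N+1)/N; t=np.radians(60)*(10*u**3-15*u**4+6*u**5)
d=np.diff([P(x) for x in t],axis=0)
for i in range(0,N,8): print([[[0,round(a,2),round(-b,2)],0,0.6] for a,b in d[i:i+8]])
print(d.sum(0))
E
```

```text
16.7 [0.46   0.031  0.0949] [-3.1408e+00  2.0000e-04  1.4977e+00] 0.008536782644183548 17.479183673858643 [-4.1 -0.2  4.3]
[[[0, np.float64(0.0), np.float64(-0.0)], 0, 0.6], [[0, np.float64(0.0), np.float64(-0.01)], 0, 0.6], [[0, np.float64(0.0), np.float64(-0.03)], 0, 0.6], [[0, np.float64(0.0), np.float64(-0.06)], 0, 0.6], [[0, np.float64(0.0), np.float64(-0.1)], 0, 0.6], [[0, np.float64(0.01), np.float64(-0.14)], 0, 0.6], [[0, np.float64(0.01), np.float64(-0.19)], 0, 0.6], [[0, np.float64(0.02), np.float64(-0.24)], 0, 0.6]]
[[[0, np.float64(0.02), np.float64(-0.3)], 0, 0.6], [[0, np.float64(0.03), np.float64(-0.35)], 0, 0.6], [[0, np.float64(0.05), np.float64(-0.41)], 0, 0.6], [[0, np.float64(0.06), np.float64(-0.46)], 0, 0.6], [[0, np.float64(0.08), np.float64(-0.51)], 0, 0.6], [[0, np.float64(0.1), np.float64(-0.56)], 0, 0.6], [[0, np.float64(0.13), np.float64(-0.61)], 0, 0.6], [[0, np.float64(0.16), np.float64(-0.65)], 0, 0.6]]
[[[0, np.float64(0.19), np.float64(-0.69)], 0, 0.6], [[0, np.float64(0.23), np.float64(-0.72)], 0, 0.6], [[0, np.float64(0.27), np.float64(-0.74)], 0, 0
[... 835 characters left out ...]
, [[0, np.float64(0.43), np.float64(-0.3)], 0, 0.6], [[0, np.float64(0.39), np.float64(-0.26)], 0, 0.6], [[0, np.float64(0.35), np.float64(-0.22)], 0, 0.6], [[0, np.float64(0.3), np.float64(-0.18)], 0, 0.6], [[0, np.float64(0.26), np.float64(-0.15)], 0, 0.6]]
[[[0, np.float64(0.21), np.float64(-0.12)], 0, 0.6], [[0, np.float64(0.17), np.float64(-0.09)], 0, 0.6], [[0, np.float64(0.13), np.float64(-0.07)], 0, 0.6], [[0, np.float64(0.09), np.float64(-0.05)], 0, 0.6], [[0, np.float64(0.06), np.float64(-0.03)], 0, 0.6], [[0, np.float64(0.03), np.float64(-0.02)], 0, 0.6], [[0, np.float64(0.01), np.float64(-0.01)], 0, 0.6], [[0, np.float64(0.0), np.float64(-0.0)], 0, 0.6]]
[11.39282032 18.13294364]
```

Request:
arm_command(
  motion=[
    [[0,0,-0.05],0,0.6],
    [[0,0,-0.1],0,0.6],
    [[0,0,-0.15],0,0.6],
    [[0,0,-0.2],0,0.6],
    [[0,0.02,-0.27],0,0.6],
    [[0,0.04,-0.3],0,0.6],
    [[0,0.04,-0.4],0,0.6],
    [[0,0.05,-0.4],0,0.6],
  ],
)

```text
clock: 17.37
tool_pos: [0.4614, 0.0308, 0.1133]
tcp_rot: [-3.14, -0.0, 1.497]
wrist_force: [-2.2, 0.2, -2.0]
gripper_width: 0.0088
grasp_force: 18.2
```

Request:
arm_command(
  motion=[
    [[0,0.06,-0.46],0,0.6],
    [[0,0.08,-0.51],0,0.6],
    [[0,0.1,-0.56],0,0.6],
    [[0,0.13,-0.61],0,0.6],
    [[0,0.16,-0.65],0,0.6],
    [[0,0.19,-0.69],0,0.6],
    [[0,0.23,-0.72],0,0.6],
    [[0,0.27,-0.74],0,0.6],
  ],
)

```text
clock: 18.03
tool_pos: [0.4744, 0.0299, 0.1634]
tcp_rot: [3.141, -0.0, 1.497]
wrist_force: [-2.0, -0.6, -1.0]
gripper_width: 0.0083
grasp_force: 17.9
```

Request:
arm_command(
  motion=[
    [[0,0.3,-0.76],0,0.6],
    [[0,0.34,-0.77],0,0.6],
    [[0,0.38,-0.77],0,0.6],
    [[0,0.42,-0.76],0,0.6],
    [[0,0.45,-0.75],0,0.6],
    [[0,0.48,-0.73],0,0.6],
    [[0,0.51,-0.71],0,0.6],
    [[0,0.53,-0.68],0,0.6],
  ],
)

```text
clock: 18.7
tool_pos: [0.5103, 0.0273, 0.2225]
tcp_rot: [3.137, -0.0, 1.497]
wrist_force: [12.4, -0.2, -13.7]
gripper_width: 0.008
grasp_force: 18.8
```

Request:
arm_command(
  motion=[
    [[0,0.54,-0.64],0,0.6],
    [[0,0.55,-0.6],0,0.6],
    [[0,0.55,-0.56],0,0.6],
    [[0,0.55,-0.52],0,0.6],
    [[0,0.53,-0.47],0,0.6],
    [[0,0.52,-0.43],0,0.6],
    [[0,0.49,-0.38],0,0.6],
    [[0,0.46,-0.34],0,0.6],
  ],
)

```text
clock: 19.37
tool_pos: [0.551, 0.0243, 0.2589]
tcp_rot: [3.141, -0.001, 1.497]
wrist_force: [12.3, -0.1, -21.9]
gripper_width: 0.0076
grasp_force: 19.5
```

```bash
cat > lid.py <<'E'
from station import *
import numpy as np
s=get_state(); p=np.array(s["tool_pos"]); print(s["clock"],p.round(4),np.round(s["tcp_rot"],3),s["gripper_width"],s["grasp_force"],np.round(s["wrist_force"],1))
th=np.radians(-4.2); ex=np.array([np.cos(th),np.sin(th)]); C=np.array([.5942,.0197])
q=np.array([(p[:2]-C)@ex-.08, p[2]+.011-.097]); print("rel hinge",q.round(4),"r",np.hypot(*q),"angle",np.degrees(np.arctan2(q[1],-q[0]))-2.14)
g=np.array([-.1001,.1893]); print("to 60: tool y, z cm",(g-q)*[100,-100])
E
python3 lid.py
```

```text
19.3667 [0.551  0.0243 0.2589] [ 3.141e+00 -1.000e-03  1.497e+00] 0.007617450341028457 19.530567973852158 [ 12.3  -0.1 -21.9]
rel hinge [-0.1234  0.1729] r 0.2123850226471202 angle 52.34642927185689
to 60: tool y, z cm [ 2.32735604 -1.64232739]
```

There is a 25 N pull towards the hinge, so I'm slightly outside the arc. I'll ease inward and recheck.

Request:
arm_command(
  motion=[
    [[0,0.08,0.12],0,0.6],
    [[0,0.08,0.12],0,0.6],
    [[0,0,0],0,0.6],
    [[0,0,0],0,0.6],
  ],
)

```text
clock: 19.7
tool_pos: [0.5515, 0.0242, 0.2589]
tcp_rot: [-3.142, -0.0, 1.497]
wrist_force: [1.0, 0.6, -4.0]
gripper_width: 0.008
grasp_force: 18.1
```

```bash
python3 lid.py; python3 - <<'E'
from station import *
from h import *
a=snapshot("scene")["color"][100:330,200:440,::-1]; b=snapshot("top")["color"][160:290,280:420,::-1]
o=np.zeros((575,800,3),np.uint8); o[:460,:480]=cv2.resize(a,(480,460)); o[:290,485:797]=cv2.resize(b,(312,290)); cv2.imwrite("pics/lid.png",o)
E
```

```text
19.7 [0.5515 0.0242 0.2589] [-3.142 -0.     1.497] 0.008014142842945675 18.118672370910645 [ 1.   0.6 -4. ]
rel hinge [-0.123   0.1729] r 0.21212066909609176 angle 52.435964731615314
to 60: tool y, z cm [ 2.2850032  -1.64461082]
```

View pics/lid.png

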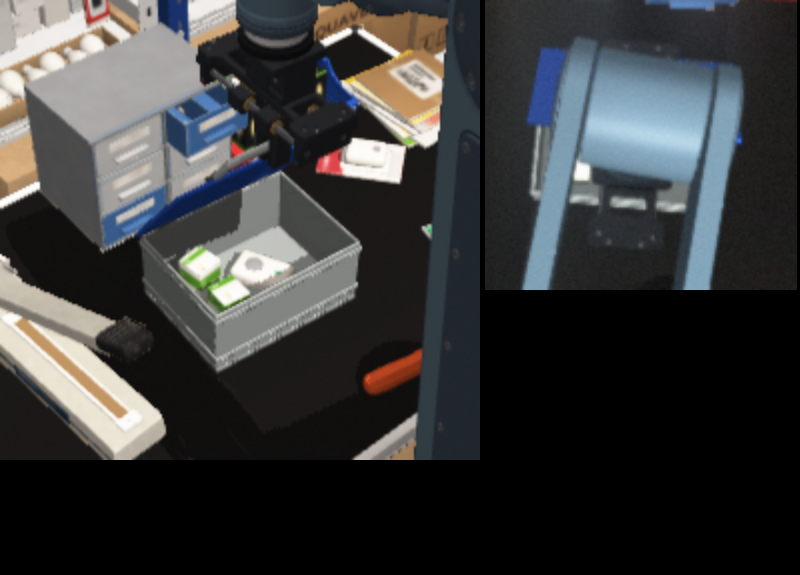

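The lid is open at about 52° with the tote's goods visible, and the force has dropped to 4 N. I'll follow the measured radius (0.212 m) for the last 7.6°.

Request:
arm_command(
  motion=[
    [[0,0.2,-0.13],0,0.6],
    [[0,0.4,-0.27],0,0.6],
    [[0,0.5,-0.31],0,0.6],
    [[0,0.5,-0.3],0,0.6],
    [[0,0.4,-0.23],0,0.6],
    [[0,0.25,-0.14],0,0.6],
    [[0,0.1,-0.05],0,0.6],
    [[0,0,0],0,0.6],
  ],
)

```text
clock: 20.47
tool_pos: [0.575, 0.0225, 0.2726]
tcp_rot: [-3.141, -0.0, 1.497]
wrist_force: [3.4, 1.2, -10.4]
gripper_width: 0.0077
grasp_force: 18.6
```

Request:
arm_command(
  motion=[
    [[0,0,0],0,0.6],
    [[0,0,0],0,0.6],
    [[0,0,0],0,0.6],
  ],
)

```text
clock: 20.72
tool_pos: [0.5747, 0.0225, 0.2725]
tcp_rot: [-3.141, -0.0, 1.497]
wrist_force: [5.9, 0.7, -13.2]
gripper_width: 0.0077
grasp_force: 18.8
```

```bash
python3 lid.py; python3 - <<'E'
from station import *
from h import *
d=snapshot("wrist"); cv2.imwrite("pics/w9.png",d["color"][:,:,::-1])
t=snapshot("top"); m=masks(t); roi=np.zeros(m["green"].shape,bool); roi[235:305,420:520]=1
for k,z in(("green",.004),("yellow",.034)):
    c=big(m[k]&roi)[0]; print(k,cv2.minAreaRect((onz(t,c[:,0],z)[:,:2]*1000).astype(np.float32)))
E
```

```text
20.7167 [0.5747 0.0225 0.2725] [-3.141 -0.     1.497] 0.007727717507274421 18.80563884973526 [  5.9   0.7 -13.2]
rel hinge [-0.0997  0.1865] r 0.21145067548060628 angle 59.727791459065934
to 60: tool y, z cm [-0.03993804 -0.28296951]
green ((473.430419921875, -317.7229309082031), (187.5287628173828, 77.63253784179688), 75.1920166015625)
yellow ((486.7894592285156, -264.62750244140625), (46.230552673339844, 45.50931167602539), 74.92815399169922)
```

View pics/w9.png

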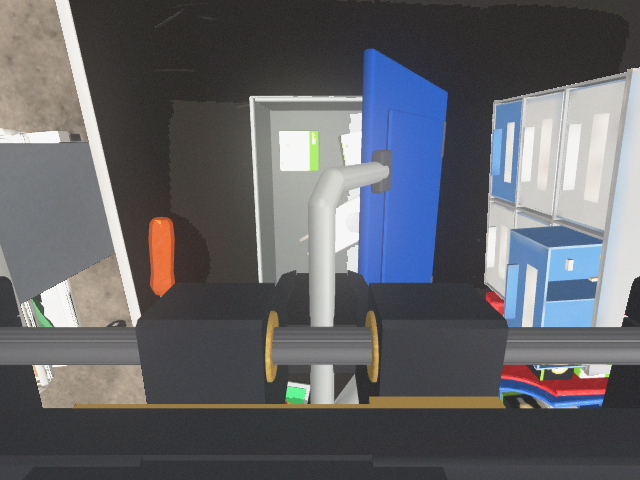

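The wrist view shows the bar (322,250) between the jaws and the lid standing open. I'll relieve the residual pull a little and hand in.

Request:
arm_command(
  motion=[
    [[0,0.05,0.1],0,0.6],
    [[0,0,0],0,0.6],
    [[0,0,0],0,0.6],
    [[0,0,0],0,0.6],
    [[0,0,0],0,0.6],
    [[0,0,0],0,0.6],
  ],
)

```text
clock: 21.32
tool_pos: [0.5754, 0.0225, 0.2727]
tcp_rot: [3.141, -0.0, 1.497]
wrist_force: [-0.3, 1.7, -2.7]
gripper_width: 0.008
grasp_force: 18.0
```

```bash
python3 lid.py && python3 -c "
from station import *
print(hand_in())"
```

```text
21.3167 [0.5754 0.0225 0.2727] [ 3.141 -0.     1.497] 0.007968751951145799 17.979698181152344 [-0.3  1.7 -2.7]
rel hinge [-0.0989  0.1867] r 0.21131253768849795 angle 59.93895820842582
to 60: tool y, z cm [-0.11519862 -0.25855679]
the job is handed in; nothing more can be done
None
```

The job is handed in at about 21 s, verdict not shown: the scanner was held at the label for about 2 s, then laid back flat on its mat, and the lid is held open at about 60°.

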